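Stand the ballasted speaker column on its sloping plinth

TASK

Lift the cream speaker column clear of the desk and find out from the way it tips which of its two look-alike ends hides the ballast. Then stand it gently, heavy end down, on the sloping rubber-topped plinth, with its whole round foot on the rubber, and let go so that it stays there square to the slope. Do not let it fall over, and leave the heatsink, the phone plug and the fuse cap where they are.

Things in the scene. Friction and masses are not known exactly. Their poses are not given: they have to be found in the camera images.
- column_mid (a point): Centre of the loose cream speaker column lying on the desk: box 138 (x) x 44 (y) x 44 mm (z) plus a black rubber foot, 36 mm across, 6 mm thick, on each end: 150 mm in all. Grip the plain y faces. Ends look alike; a fixed 0.3 kg ballast hides in ONE (+x or -x, varies), the rest is 0.12 kg: it balances 34 mm from the centre to that end. On the plinth, light end down, it topples.
- plinth_mid (a point): Centre of the rubber upper surface, 110 x 110 mm, of the fixed dark wooden plinth; 34 mm above the desk here. It slopes 16 degrees and this frame with it: z is the outward normal, x points straight down the slope (roughly away from the robot), y is level. High edge (yellow line) 49 mm, low edge 19 mm above the desk. The standing column's centre is 75 mm out along z.
- heatsink_mid (a point): Centre of a finned aluminium heatsink, 60 x 50 x 30 mm, loose bystander.
- plug_mid (a point): Middle of the body of a chrome phone plug lying on the desk, 60 mm long, 14 mm thick, loose bystander.
- fuse_cap_mid (a point): Centre of a red plastic fuse cap, 22 mm across, 18 mm high, loose bystander.
Not all that is in view belongs to the job. Of the things that look like the part that bears column_mid, take the one that is nearest to the robot's base at the start. Of the things that look like the part that bears plinth_mid, the smaller one is meant.

How it is judged (in metres and radians):
On the way:
1. the column is lifted clear of the desk and the plinth (height (world z) of column_mid above 0.05 m and contact force between column and table below 0.1 N and contact force between column and plinth below 0.1 N), for 0.3 s.
At the end, for the whole second after the job is handed in: The column stands still on end on the plinth (only possible heavy end down), its long axis within 3.4 degrees of the top's normal, its centre 70 to 79 mm from the surface and within 37 mm of the top's centre along both edges, so that the whole foot is on the rubber (angle between the x axis of column_mid and the z axis of plinth_mid, either way round below 0.06 rad and z of column_mid in the frame of plinth_mid between 0.07 and 0.079 m and x of column_mid in the frame of plinth_mid between -0.037 and 0.037 m and y of column_mid in the frame of plinth_mid between -0.037 and 0.037 m and linear speed of column below 0.01 m/s); the robot touches nothing.
It fails at once if the column is dropped or banged down: more than 45 N between it and the plinth or desk (contact force between column and plinth above 45 N or contact force between column and table above 45 N).
It fails at once if the column topples over on the plinth: it leans on it more than 34 degrees off the top's normal (contact force between column and plinth above 1 N and angle between the x axis of column_mid and the z axis of plinth_mid, either way round above 0.6 rad).
It fails at once if a bystander is moved by more than 15 mm (distance of any of heatsink_mid, plug_mid, fuse_cap_mid from where it was at the start of the episode above 0.015 m).
It also fails if it takes over 61 s, if anything falls off the work surface, if the arm or the gripper's body presses on something with over 40 N, if the wrist force passes 120 N, or if a joint passes its speed limit or range.

ROBOT

A 6-joint arm with a two-finger parallel gripper is mounted at the origin on the work surface. World frame = base frame: x ahead of the robot, y to its left, z up, the work surface at z = 0. Lengths are in mm, angles in rad, forces in N, time in s.
With the tool pointing down it reaches from about 275 to 1000 mm from the base axis. Payload 8.4 kg.
Tool frame: the origin (TCP) lies at the very end of the fingers, on their centre line; the grasp point (between the pads) lies 19 mm behind it (r.tcp_to_grasp is the distance from the TCP to the grasp point, in mm); z points along the fingers, y is the line along which they close (so a half turn about z gives the same grasp; the last joint's range is limited). The gripper opens to 85 mm and grips with 20 to 120 N. Pads are 22 mm wide; open, the fingers measure 114 mm over their backs; the gripper's body (76 mm by 85 mm) begins 54 mm behind the grasp point. The pads swing forward as they close: fully open they stand 13 mm farther back than shut.
Start: joints at [-1.268, 0.353, 1.633, -0, 1.155, -0.002], TCP at [187.562, -596.195, 231.281] pointing down, gripper open.
Joint ranges: [-2.63, 2.63], [-0.92, 2.1], [0.06, 2.66], [-1.3, 4.44], [0, 2.69], [-3.02, 3.02]. Speed limits (rad/s): [2.22, 2.22, 2.79, 3.14, 3.14, 3.14].

INTERFACE

Orientations are given as [roll, pitch, yaw] about the fixed x, y, z axes, in that order (R = Rz(yaw) Ry(pitch) Rx(roll)).
In Python, from rig import r gives the robot as it stands. The module is installed in compiled form; this text tells all that it offers.
- The arm moves only by the tool play_rows, never from a script. Its argument "rows" is a list of rows, each an object with "dp": the shift along the tool's x, y, z in units of 40 mm (1.0 is 40 mm), a list of three; "turn": the turn, a rotation vector about the tool's x, y, z in units of 6 degrees (1.0 is 6 degrees), a list of three; "fingers": the closure, from 0 (fully open) to 1 (shut). In form: [{"dp": [tx, ty, tz], "turn": [wx, wy, wz], "fingers": fingers}, ...]. A call has 1 to 5 rows; each row shifts and turns the commanded pose from where the row before left it, along the tool's axes as they then stand; what a row does not reach is not made up. A row lasts 1/12 s, in which the tool goes at most 41.7 mm and 7.16 degrees, less where a joint would pass 70% of its speed; a pose out of reach is approached as far as the arm can. A call is refused whole if a number of a shift passes 1 or a number of a turn 1, either way. A call with a gripper value outside its range is refused whole. The fingers move at their own pace and stop on an object; "force" is the grip in N (left out, the last holds). Time passes only in rows, so rows that do not move let the fingers close. It gives the time, the measured TCP pose, the force, the opening and the grip force at its end, in the units of the state.
- r.sense(): the state, without advancing time (a new reading comes with each control period).
- r.grab_frame(name): name is "scene" or "top"; returns a dict with "pixels" (400x640x3 uint8, red, green, blue), "fx", "fy", "cx", "cy" (pixels), "pose" (4x4, takes a point from camera to world coordinates). Camera axes: x right, y down, z forward; pixel columns grow to the right and rows downward; lengths in mm; the calibration is good to about 2 mm. A picture is of the moment at which its call begins. There is no depth.
- r.sign_off(): hands the job in; it is judged then, once.
The state is a dict: "clock": time; "qpos": joint angles; "qvel": joint speeds; "joint_efforts": joint torques, N m; "eef_pos": TCP position; "tcp_rot": TCP orientation; "contact_force": force on the tool from outside, world axes, zero at the start; "wrist_torque": the same for the moment, N m; "opening": opening from 0.0 (shut) to 1.0 (fully open); "grasp_force": force on a finger pad.
Only numpy, scipy, OpenCV 4.12 (cv2) and the standard library are available. Lean on these libraries where they do the work, as an engineer would, in place of code of your own. Each camera call takes 0.05 s, during which the arm holds its last target. There are 200 camera calls.

## Working session

There is one attempt and no reset: what is moved stays moved. The work goes in short steps, Python scripts to look and compute and a tool call to move; the robot and the scene stay as the last step left them, time stands still between calls to the robot, and variables do not carry over. Pictures are saved under pics/ and viewed, at most 10 in all, crops included, and the job is handed in when it is done.

Besides the shell and the picture viewer there is one more tool, called after "Call:" by a JSON object that holds its "fn" and its "kwargs". play_rows: Moves the arm, as the interface text tells. Its arguments: {"type":"object","properties":{"rows":{"type":"array"},"force":{"type":"number"}},"required":["rows"]}

```bash
mkdir -p pics
python3 - <<'E'
from rig import r
import cv2,numpy as np
for n in("scene","top"):
    f=r.grab_frame(n); cv2.imwrite(f"pics/{n}0.png",f["pixels"][:,:,::-1]); print(n,f["fx"],f["fy"],f["cx"],f["cy"],np.round(f["pose"],3).tolist())
print(r.sense(), r.tcp_to_grasp)
E
```

```text
scene 362.7473548562749 362.7473548562749 314.5821495053922 200.73727375609076 [[-0.636, 0.525, -0.566, 1000.672], [0.772, 0.431, -0.467, 376.494], [-0.001, -0.734, -0.679, 590.971], [0.0, 0.0, 0.0, 1.0]]
top 397.29924012451715 397.29924012451715 319.99541678507944 202.2692655295306 [[0.009, -0.984, 0.177, 414.884], [-1.0, -0.01, -0.002, 23.127], [0.004, -0.177, -0.984, 884.658], [0.0, 0.0, 0.0, 1.0]]
{'clock': 0.1, 'qpos': array([-1.26841504e+00,  3.53617831e-01,  1.63406152e+00, -2.43797089e-05,
        1.15520004e+00, -2.40432529e-03]), 'qvel': array([-6.68591409e-05, -8.65740503e-04, -1.21898376e-03, -1.21451145e-03,
       -1.53602258e-04, -2.16079645e-04]), 'joint_efforts': array([ 1.54556259e-03, -6.06357694e+01, -3.42819393e+01,  8.93801769e-06,
        3.90320347e-03,  6.29611222e-06]), 'eef_pos': array([ 187.4172024 , -595.78623088,  230.61168088]), 'tcp_rot': array([-3.14030586e+00,  1.91979110e-05,  3.04795478e-01]), 'contact_force': array([ 0.78467615, -1.03027277,  0.39288377]), 'wrist_torque': array([ 0.01577586, -0.03691271,  0.00213212]), 'grasp_force': 0.0, 'opening': 1.0019819812718893} 18.700000000000003
```

View pics/scene0.png

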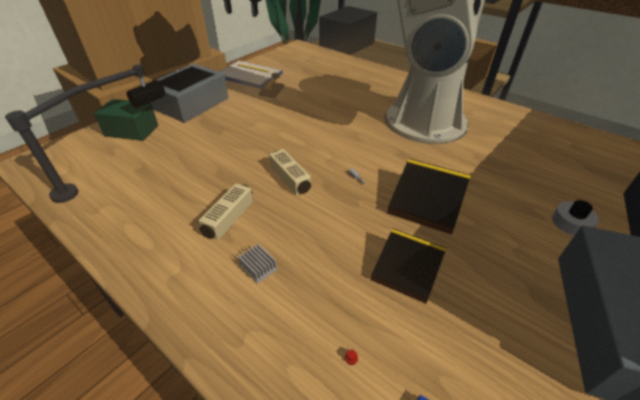

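View pics/top0.png

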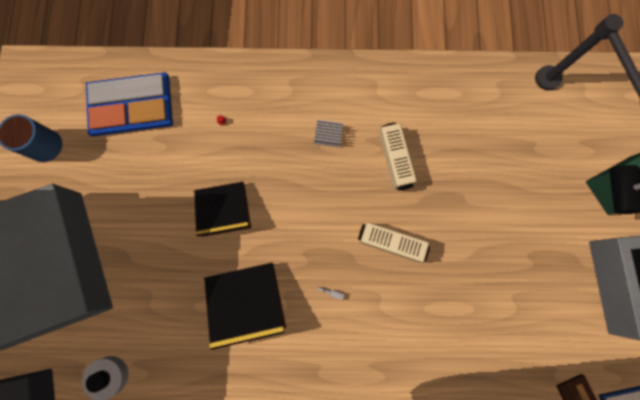

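Nearest and smallest candidates, in top view: columns at (395,242) and (398,156). The first is lower in the image, so it has smaller x and is nearer the base. Plinths are at (221,209), about 52 px, and (245,305), about 72 px, so the first is the smaller. Bystanders: heatsink (329,133), plug (334,293), fuse cap (222,120). I'll measure these and confirm in a crop.

```bash
cat > h.py <<'E'
import cv2,numpy as np
from scipy.spatial.transform import Rotation as R
def ray(f,uv,z):
    uv=np.atleast_2d(uv).astype(float); d=np.c_[(uv[:,0]-f["cx"])/f["fx"],(uv[:,1]-f["cy"])/f["fy"],np.ones(len(uv))]
    P=np.array(f["pose"]); d=d@P[:3,:3].T; o=P[:3,3]
    return o+d*((np.broadcast_to(z,len(uv))-o[2])/d[:,2])[:,None]
def big(m):
    c,_=cv2.findContours(m.astype(np.uint8),cv2.RETR_EXTERNAL,cv2.CHAIN_APPROX_NONE); return max(c,key=cv2.contourArea)
def grab(n):
    from rig import r
    return r.grab_frame(n)
E
python3 - <<'E'
from h import *
f=grab("top");im=f["pixels"][:,:,::-1].copy(); hsv=cv2.cvtColor(im,cv2.COLOR_BGR2HSV)
print(hsv[240,394],hsv[232,368],hsv[260,395],hsv[227,220],hsv[205,220])
def roi(m,x0,x1,y0,y1):
    o=np.zeros_like(m);o[y0:y1,x0:x1]=m[y0:y1,x0:x1];return o
cream=(hsv[...,2]>165)&(hsv[...,1]<110)
for (x0,x1,y0,y1) in((350,440,215,270),(370,425,115,195)):
    m=cv2.morphologyEx(roi(cream,x0,x1,y0,y1).astype(np.uint8),cv2.MORPH_CLOSE,np.ones((5,5)))
    c=big(m); b=cv2.boxPoints(cv2.minAreaRect(c)); w=ray(f,b,44); print("col",b.round(1).tolist(),w.round(0).tolist(),w.mean(0).round(1))
    cv2.polylines(im,[b.round().astype(int)],True,(0,0,255),1)
yel=(hsv[...,0]>18)&(hsv[...,0]<35)&(hsv[...,1]>170)&(hsv[...,2]>100)
dark=hsv[...,2]<40
for (x0,x1,y0,y1) in((185,260,175,245),(195,295,255,355)):
    c=big(roi(dark|yel,x0,x1,y0,y1)); b=cv2.boxPoints(cv2.minAreaRect(c)); p=cv2.approxPolyDP(c,5,True)[:,0]
    print("pl",b.round(1).tolist(),p.tolist(),"y",cv2.boxPoints(cv2.minAreaRect(big(roi(yel,x0,x1,y0,y1)))).round(1).tolist())
cv2.imwrite("pics/crop1.png",cv2.resize(im[100:360,180:450],None,fx=2.2,fy=2.2,interpolation=cv2.INTER_CUBIC))
for n,p in dict(heat=(329,133),plug=(334,293),cap=(222,120)).items(): print(n,ray(f,p,10).round(0))
E
```

```text
[ 18  82 225] [ 18  82 225] [ 15 130 181] [ 20 178 158] [170  70  11]
col [[360.0, 241.0], [366.5, 221.5], [428.6000061035156, 242.1999969482422], [422.1000061035156, 261.70001220703125]] [[483.0, -64.0, 44.0], [525.0, -78.0, 44.0], [482.0, -209.0, 44.0], [441.0, -194.0, 44.0]] [ 483.  -136.4   44. ]
col [[376.8999938964844, 128.10000610351562], [399.79998779296875, 121.9000015258789], [415.79998779296875, 180.6999969482422], [393.0, 186.89999389648438]] [[735.0, -104.0, 44.0], [750.0, -155.0, 44.0], [615.0, -187.0, 44.0], [601.0, -137.0, 44.0]] [ 675.3 -145.7   44. ]
pl [[190.0, 191.1999969482422], [242.6999969482422, 182.39999389648438], [249.89999389648438, 225.1999969482422], [197.1999969482422, 234.0]] [[241, 183], [196, 191], [197, 229], [211, 228], [197, 233], [247, 224], [210, 227], [248, 220]] y [[196.5, 230.39999389648438], [246.89999389648438, 221.3000030517578], [247.60000610351562, 225.3000030517578], [197.3000030517578, 234.39999389648438]]
pl [[196.1999969482422, 279.20001220703125], [271.79998779296875, 263.3999938964844], [286.20001220703125, 331.8999938964844], [210.60000610351562, 347.79998779296875]] [[271, 264], [205, 278], [211, 340], [272, 328], [211, 347], [283, 330], [271, 327], [283, 324]] y [[209.39999389648438, 342.3999938964844], [282.3999938964844, 325.6000061035156], [283.70001220703125, 331.1000061035156], [210.6999969482422, 347.8999938964844]]
heat [[735.   2.  10.]]
plug [[374. -11.  10.]]
cap [[764. 250.  10.]]
```

View pics/crop1.png

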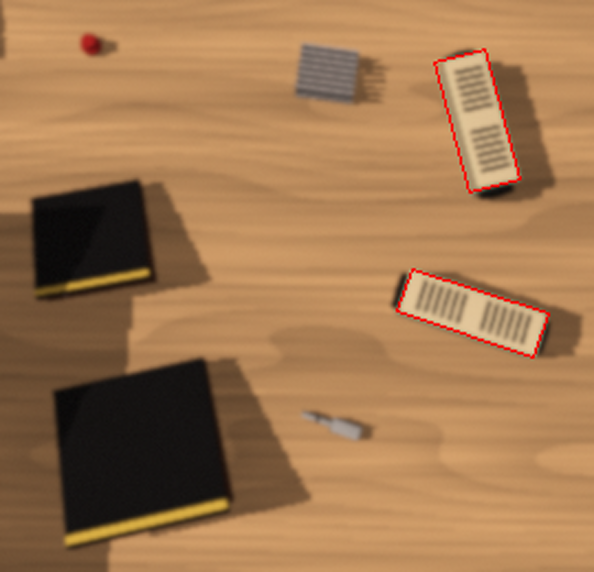

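Run:
```python
from h import *
f=grab("top")
Y=ray(f,[(197,234),(247.5,225)],49)  # outer bottom edge of yellow
print(Y.round(1)); d=Y[0]-Y[1]; print(np.linalg.norm(d),"yaw of x",np.degrees(np.arctan2(-d[0],d[1])))
L=ray(f,[(195,190.5),(241,182.5)],19);print(L.round(1),np.linalg.norm(L[0]-L[1]))
print("mean of 4",(Y.mean(0)+L.mean(0))/2)
y=d/np.linalg.norm(d); x=np.array([y[1],-y[0],0]); print("from high edge",Y.mean(0)+x*55*np.cos(np.radians(16)),"from low",L.mean(0)-x*55*np.cos(np.radians(16)))
g=grab("scene"); hsv=cv2.cvtColor(g["pixels"],cv2.COLOR_RGB2HSV)
# scene check: mask dark roi
m=(hsv[...,2]<45); o=np.zeros_like(m);o[225:305,365:450]=m[225:305,365:450]
print(cv2.approxPolyDP(big(o),4,True)[:,0].tolist())
yl=(hsv[...,0]>18)&(hsv[...,0]<35)&(hsv[...,1]>170)&(hsv[...,2]>80);o=np.zeros_like(m);o[222:305,365:450]=yl[222:305,365:450]
b=cv2.boxPoints(cv2.minAreaRect(big(o)));print(b.tolist(),ray(g,b,49).round(0).tolist())
```

```text
[[494.5 279.3  49. ]
 [514.6 174.   49. ]]
107.28404622189836 yaw of x 10.772446013760296
[[594.1 299.2  19. ]
 [613.4 197.8  19. ]] 103.16142399222434
mean of 4 [554.13600421 237.56413578  34.        ]
from high edge [556.47366146 236.53254807  49.        ] from low [551.79834696 238.59572349  19.        ]
[[391, 234], [373, 276], [425, 300], [443, 252]]
[[390.3212890625, 231.90045166015625], [391.76922607421875, 227.84616088867188], [445.9954833984375, 247.21267700195312], [444.54754638671875, 251.2669677734375]] [[523.0, 180.0, 49.0], [511.0, 177.0, 49.0], [489.0, 284.0, 49.0], [501.0, 286.0, 49.0]]
```

Call:
{"fn": "play_rows", "kwargs": {"rows": [{"dp":[1,0,0],"turn":[0,0,0],"fingers":0},{"dp":[0.5,0.5,0],"turn":[0,0,0.5],"fingers":0},{"dp":[0,1,-0.5],"turn":[0.5,0,0],"fingers":0}]}}

```text
clock: 0.5
eef_pos: [261.5, -625.2, 245.3]
tcp_rot: [-3.077, 0.0, 0.252]
contact_force: [1.3, -1.5, -0.4]
opening: 1.0
grasp_force: 0.0
```

```bash
python3 -c "
from rig import r
s=r.sense();print({k:s[k].tolist() for k in('qpos','eef_pos','tcp_rot')})"
```

```text
{'qpos': [-1.1812936237212917, 0.45810184051991215, 1.4443693921575238, 0.008991058621990936, 1.3031409624661987, 0.13465721043424667], 'eef_pos': [261.4521770102149, -625.176827642077, 245.2707772137821], 'tcp_rot': [-3.076999804108992, 0.00016619059060607455, 0.2521953221614974]}
```

Call:
{"fn": "play_rows", "kwargs": {"rows": [{"dp":[0,0,0],"turn":[-0.6,0,0],"fingers":0},{"dp":[0.6,-0.75,0],"turn":[0,0,0],"fingers":0},{"dp":[0.6,-0.75,0],"turn":[0,0,0],"fingers":0},{"dp":[0.6,-0.75,0],"turn":[0,0,0],"fingers":0},{"dp":[0.6,-0.75,0],"turn":[0,0,0],"fingers":0}]}}

```text
clock: 0.92
eef_pos: [323.4, -491.7, 248.1]
tcp_rot: [3.132, 0.0, 0.252]
contact_force: [0.3, -0.7, 0.1]
opening: 0.997
grasp_force: 0.0
```

```bash
cat > log.py <<'E'
from rig import r
import json
s=r.sense();d={k:s[k].tolist() for k in('qpos','eef_pos','tcp_rot','wrist_torque','contact_force')};print(s['clock'],s['opening'],s['grasp_force'],d)
open('log.txt','a').write(json.dumps(d)+"\n")
E
python3 log.py
```

```text
0.9167 0.996790256859895 0.0 {'qpos': [-0.9897124615792297, 0.2759619131652474, 1.7027481700370635, -0.0035832910709197516, 1.1536757437337708, 0.330796901107461], 'eef_pos': [323.3519365181289, -491.6877988824085, 248.1349827193282], 'tcp_rot': [3.1318188648095835, 0.0001214140985168477, 0.2517229881918168], 'wrist_torque': [-0.017795572823440155, -0.021802135965148944, 0.007360324692547428], 'contact_force': [0.2889022825952514, -0.6748808189440023, 0.13316140192545312]}
```

Call:
{"fn": "play_rows", "kwargs": {"rows": [{"dp":[0.6,-0.75,0],"turn":[0,0,0],"fingers":0},{"dp":[0.6,-0.75,0],"turn":[0,0,0],"fingers":0},{"dp":[0.6,-0.75,0],"turn":[0,0,0],"fingers":0},{"dp":[0.6,-0.75,0],"turn":[0,0,0],"fingers":0},{"dp":[0.6,-0.75,0],"turn":[0,0,0],"fingers":0}]}}

```text
clock: 1.33
eef_pos: [402.2, -316.2, 247.2]
tcp_rot: [3.131, -0.0, 0.252]
contact_force: [1.4, -0.7, -0.5]
opening: 1.003
grasp_force: 0.0
```

Call:
{"fn": "play_rows", "kwargs": {"rows": [{"dp":[0.6,-0.75,0],"turn":[0,0,0],"fingers":0},{"dp":[0.6,-0.75,0],"turn":[0,0,0],"fingers":0},{"dp":[0.6,-0.75,0],"turn":[0,0,0],"fingers":0},{"dp":[0.6,-0.75,0],"turn":[0,0,0],"fingers":0},{"dp":[0.6,-0.75,0],"turn":[0,0,0],"fingers":0}]}}

```text
clock: 1.75
eef_pos: [481.0, -141.0, 245.7]
tcp_rot: [3.131, -0.0, 0.252]
contact_force: [-0.2, -0.2, -0.1]
opening: 0.999
grasp_force: 0.0
```

Call:
{"fn": "play_rows", "kwargs": {"rows": [{"dp":[0,0,0],"turn":[0,0,-1],"fingers":0},{"dp":[0,0,0],"turn":[0,0,-1],"fingers":0},{"dp":[0,0,0],"turn":[0,0,-1],"fingers":0},{"dp":[0,0,0],"turn":[0,0,-1],"fingers":0},{"dp":[0,0,0],"turn":[0,0,-1],"fingers":0}]}}

```text
clock: 2.17
eef_pos: [480.6, -142.5, 245.5]
tcp_rot: [3.133, 0.005, 0.782]
contact_force: [0.4, 0.5, -1.8]
opening: 1.003
grasp_force: 0.0
```

Call:
{"fn": "play_rows", "kwargs": {"rows": [{"dp":[0,0,0],"turn":[0,0,-1],"fingers":0},{"dp":[0,0,0],"turn":[0,0,-1],"fingers":0},{"dp":[0,0,0],"turn":[0,0,-1],"fingers":0},{"dp":[0,0,0],"turn":[0,0,-1],"fingers":0}]}}

```text
clock: 2.5
eef_pos: [480.5, -142.7, 245.5]
tcp_rot: [3.136, 0.008, 1.2]
contact_force: [-0.3, -0.8, 0.1]
opening: 0.999
grasp_force: 0.0
```

```bash
python3 log.py
```

```text
2.5 0.9987807451782476 0.0 {'qpos': [-0.2855768619275576, 0.1415350959702974, 1.880579736855535, -0.01000650164520033, 1.1141710446509023, 0.08945399832811032], 'eef_pos': [480.5097731588807, -142.72310964034307, 245.5053424412273], 'tcp_rot': [3.135522240778603, 0.008496225283526337, 1.2001279604943618], 'wrist_torque': [0.037382014313286666, 0.03677599283626039, -0.011429276336306795], 'contact_force': [-0.27663145537725115, -0.8338734209370741, 0.05112030997358745]}
```

Call:
{"fn": "play_rows", "kwargs": {"rows": [{"dp":[0.17,0,0.6],"turn":[-0.05,0.08,-0.5],"fingers":0},{"dp":[0,0,1],"turn":[0,0,0],"fingers":0},{"dp":[0,0,1],"turn":[0,0,0],"fingers":0},{"dp":[0,0,1],"turn":[0,0,0],"fingers":0},{"dp":[0,0,0.8],"turn":[0,0,0],"fingers":0}]}}

```text
clock: 2.92
eef_pos: [483.8, -137.0, 67.2]
tcp_rot: [3.131, 0.001, 1.247]
contact_force: [0.2, 0.0, 0.3]
opening: 1.0
grasp_force: 0.0
```

```bash
python3 log.py; python3 -c "
from h import *
f=grab('scene');im=f['pixels'][90:250,200:440,::-1];cv2.imwrite('pics/s2.png',cv2.resize(im,None,fx=3,fy=3))"
```

```text
2.9167 1.0000464860923157 0.0 {'qpos': [-0.27825075067663285, 0.39055087729734517, 2.0283360634103036, -0.0015702490166779994, 0.7125384495209508, 0.046370510784099137], 'eef_pos': [483.79653284415286, -137.00786093963316, 67.21248122496483], 'tcp_rot': [3.131388789263667, 0.0005662161639536922, 1.2473551728635623], 'wrist_torque': [-0.006644987069736246, 0.023465780920122952, 0.05750701611117449], 'contact_force': [0.19984760974590737, 0.008046277813136434, 0.25871241955143964]}
```

View pics/s2.png

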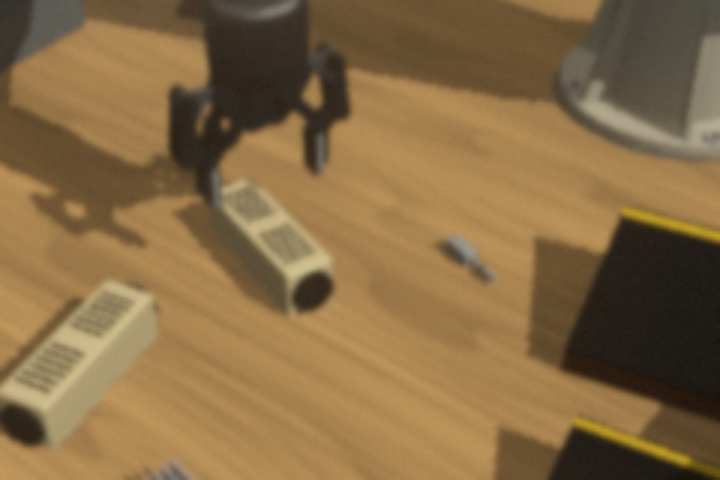

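The crop shows the open gripper above the nearer column, with the fingers on either side of it at about (210,190) and (318,160). The farther column is untouched at lower left. Descend and grip.

Call:
{"fn": "play_rows", "kwargs": {"rows": [{"dp":[0,0,0.9],"turn":[0,0,0],"fingers":0},{"dp":[0,0,0.65],"turn":[0,0,0],"fingers":0},{"dp":[0,0,0],"turn":[0,0,0],"fingers":0.6},{"dp":[0,0,0],"turn":[0,0,0],"fingers":1},{"dp":[0,0,0],"turn":[0,0,0],"fingers":1}], "force": 40}}

```text
clock: 3.38
eef_pos: [486.4, -137.9, 9.1]
tcp_rot: [3.129, 0.0, 1.247]
contact_force: [0.6, 0.5, 0.1]
opening: 0.604
grasp_force: 0.0
```

Call:
{"fn": "play_rows", "kwargs": {"rows": [{"dp":[0,0,0],"turn":[0,0,0],"fingers":1},{"dp":[0,0,0],"turn":[0,0,0],"fingers":1},{"dp":[0,0,0],"turn":[0,0,0],"fingers":1},{"dp":[0,0,0],"turn":[0,0,0],"fingers":1}]}}

```text
clock: 3.72
eef_pos: [486.5, -137.9, 9.6]
tcp_rot: [3.128, 0.0, 1.247]
contact_force: [-0.6, 0.3, 8.5]
opening: 0.508
grasp_force: 42.0
```

```bash
python3 log.py
```

```text
3.7167 0.50827432467957 41.97420783340931 {'qpos': [-0.27844145187289615, 0.496435058006596, 2.046323192841095, -0.0018433088443042009, 0.5848993851530987, 0.046636178320136355], 'eef_pos': [486.5054460468165, -137.87882983512787, 9.592167604991355], 'tcp_rot': [3.12762514088908, 0.0003883240178867986, 1.2472457849157503], 'wrist_torque': [0.1944013793037771, 0.5737045673092499, -0.000378298032651693], 'contact_force': [-0.5881857684611884, 0.3363357161043621, 8.532903533491288]}
```

Call:
{"fn": "play_rows", "kwargs": {"rows": [{"dp":[0,0,-0.3],"turn":[0,0,0],"fingers":1},{"dp":[0,0,-0.6],"turn":[0,0,0],"fingers":1},{"dp":[0,0,-0.8],"turn":[0,0,0],"fingers":1},{"dp":[0,0,-0.8],"turn":[0,0,0],"fingers":1},{"dp":[0,0,0],"turn":[0,0,0],"fingers":1}]}}

```text
clock: 4.13
eef_pos: [487.9, -138.1, 113.9]
tcp_rot: [3.121, 0.0, 1.247]
contact_force: [3.1, 0.2, -4.1]
opening: 0.512
grasp_force: 43.1
```

Call:
{"fn": "play_rows", "kwargs": {"rows": [{"dp":[0,0,-0.5],"turn":[0,0,0],"fingers":1},{"dp":[0,0,-0.5],"turn":[0,0,0],"fingers":1},{"dp":[0,0,0],"turn":[0,0,0],"fingers":1},{"dp":[0,0,0],"turn":[0,0,0],"fingers":1},{"dp":[0,0,0],"turn":[0,0,0],"fingers":1}]}}

```text
clock: 4.55
eef_pos: [483.3, -136.8, 146.7]
tcp_rot: [3.131, 0.001, 1.247]
contact_force: [-1.1, -0.1, -5.1]
opening: 0.509
grasp_force: 43.4
```

```bash
python3 log.py; python3 -c "
from h import *
f=grab('scene');im=f['pixels'][70:250,200:440,::-1];cv2.imwrite('pics/s3.png',cv2.resize(im,None,fx=3,fy=3))"
```

```text
4.55 0.5090502826717674 43.44952069222927 {'qpos': [-0.2781314351737936, 0.2633728875040964, 1.978409804839768, -0.0012946831728778874, 0.889282051372698, 0.04617201793882936], 'eef_pos': [483.2884862291133, -136.79289076844142, 146.6764921672923], 'tcp_rot': [3.131029571047468, 0.0005270321991825977, 1.2473004086016377], 'wrist_torque': [0.17823322481334852, -0.04847428205417928, -0.025162601964456806], 'contact_force': [-1.1016571271234454, -0.11879878821148251, -5.098501872136544]}
```

View pics/s3.png

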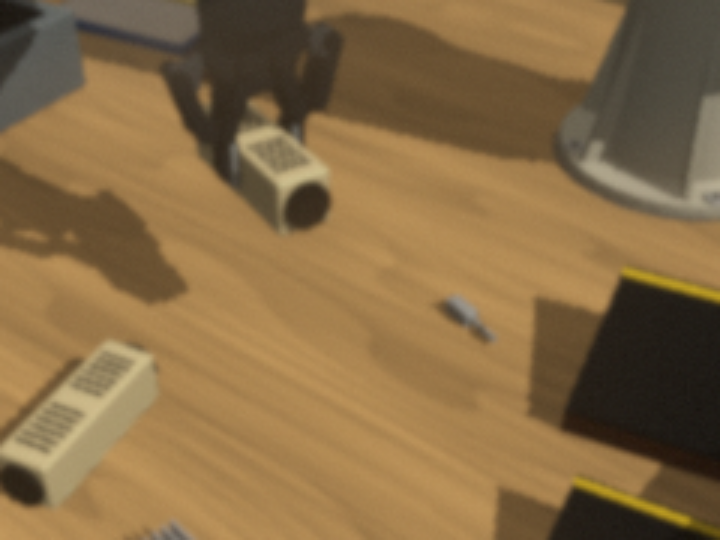

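Wrist moment (+0.18, −0.05) Nm under a −4 N load puts the centre of mass toward −y, which is −tool x. So the ballast is in the far end, away from the scene camera. In the picture the light end faces the camera at (305,205). Next I fit the kinematics to find a reachable upright pose.

```bash
cat >> log.txt <<'E'
{"qpos": [-1.26841504, 0.353617831, 1.63406152, -2.4e-05, 1.15520004, -0.0024], "eef_pos": [187.417,-595.786,230.612], "tcp_rot": [-3.14030586,0,0.304795]}
{"qpos": [-1.1812936237212917, 0.45810184051991215, 1.4443693921575238, 0.008991058621990936, 1.3031409624661987, 0.13465721043424667], "eef_pos": [261.4521770102149, -625.176827642077, 245.2707772137821], "tcp_rot": [-3.076999804108992, 0.00016619059060607455, 0.2521953221614974]}
E
cat > kin.py <<'E'
from h import *
import json
from scipy.optimize import least_squares
lim=np.array([[-2.63,2.63],[-.92,2.1],[.06,2.66],[-1.3,4.44],[0,2.69],[-3.02,3.02]])
def Rm(q,off): return R.from_euler('ZYZYZ',[q[0],q[1]+q[2],q[3],q[4],q[5]+off])
def fk(q,p):
    h,L1,L2,Lt,a1,a2=p; c=R.from_euler('ZY',[q[0],q[1]]); e=R.from_euler('ZY',[q[0],q[1]+q[2]]); W=Rm(q,OFF)
    return np.array([0,0,h])+R.from_euler('Z',q[0]).apply([a1,0,0])+c.apply([0,0,L1])+e.apply([a2,0,L2])+W.apply([0,0,Lt]),W
OFF=-np.pi/2
D=[json.loads(l) for l in open('log.txt')]
def res(p): return np.concatenate([fk(d['qpos'],p)[0]-d['eef_pos'] for d in D]+[.01*(p-np.array([200,490,490,230,0,0]))])
s=least_squares(res,[200,490,490,230,0,0.]); P=s.x
C0=np.array([554,238.5,34.]); yw=np.radians(11.2); sl=np.radians(16)
X=np.array([np.cos(sl)*np.cos(yw),np.cos(sl)*np.sin(yw),-np.sin(sl)]);Y=np.array([-np.sin(yw),np.cos(yw),0]);N=np.cross(X,Y)
def ik(pos,W,q0):
    def e(q):
        p,w=fk(q,P); return np.r_[(p-pos)/100,(w.inv()*W).as_rotvec()]
    k=least_squares(e,np.clip(q0,lim[:,0]+1e-3,lim[:,1]-1e-3),bounds=lim.T); return k.x,np.abs(k.fun).max()
E
python3 - <<'E'
from kin import *
print(P.round(1))
for d in D: p,w=fk(d['qpos'],P); print((p-d['eef_pos']).round(1),((w.inv()*R.from_euler('xyz',d['tcp_rot'])).magnitude()).round(4))
for deg in range(0,360,30):
    a=np.radians(deg); z=np.cos(a)*X+np.sin(a)*Y; W=R.from_matrix(np.c_[N,np.cross(z,N),z]); pos=C0+76*N+18.7*z
    b=min((ik(pos,W,[.3+j,.5,2.1,q4,.8,q6]) for j in(-.3,.2) for q4 in(0,1.5,3) for q6 in(-1.5,0,1.5)),key=lambda t:t[1])
    print(deg,b[0].round(2),b[1].round(4))
E
```

```text
Traceback (most recent call last):
  File "kin.py", line 12, in <module>
    s=least_squares(res,[200,490,490,230,0,0.]); P=s.x
  File "kin.py", line 11, in res
    def res(p): return np.concatenate([fk(d['qpos'],p)[0]-d['eef_pos'] for d in D]+[.01*(p-np.array([200,490,490,230,0,0]))])
                                       ~~^^^^^^^^^^^^^
  File "kin.py", line 7, in fk
    h,L1,L2,Lt,a1,a2=p; c=R.from_euler('ZY',[q[0],q[1]]); e=R.from_euler('ZY',[q[0],q[1]+q[2]]); W=Rm(q,OFF)
                                                                                                   ~~^^^^^^^
  File "kin.py", line 5, in Rm
    def Rm(q,off): return R.from_euler('ZYZYZ',[q[0],q[1]+q[2],q[3],q[4],q[5]+off])
                          ~~~~~~~~~~~~^^^^^^^^^^^^^^^^^^^^^^^^^^^^^^^^^^^^^^^^^^^^^
  File "scipy/spatial/transform/_rotation.pyx", line 1413, in scipy.spatial.transform._rotation.Rotation.from_euler
ValueError: Expected axis specification to be a non-empty string of upto 3 characters, got ZYZYZ
```

```bash
sed -i "s/^def Rm.*/def Rm(q,off): return R.from_euler('ZYZ',[q[0],q[1]+q[2],q[3]])*R.from_euler('YZ',[q[4],q[5]+off])/" kin.py
cat > t.py <<'E'
from kin import *
print(P.round(1))
for d in D: p,w=fk(d['qpos'],P); print((p-d['eef_pos']).round(1),((w.inv()*R.from_euler('xyz',d['tcp_rot'])).magnitude()).round(4))
for deg in range(0,360,30):
    a=np.radians(deg); z=np.cos(a)*X+np.sin(a)*Y; W=R.from_matrix(np.c_[N,np.cross(z,N),z]); pos=C0+76*N+18.7*z
    b=min((ik(pos,W,[.3+j,.5,2.1,q4,.8,q6]) for j in(-.3,.2) for q4 in(0,1.5,3) for q6 in(-1.5,0,1.5)),key=lambda t:t[1])
    print(deg,b[0].round(2),b[1].round(4))
E
python3 t.py
```

```text
[276.8 565.3 493.4 324.6   0.8  57. ]Traceback (most recent call last):
  File "t.py", line 3, in <module>
    for d in D: p,w=fk(d['qpos'],P); print((p-d['eef_pos']).round(1),((w.inv()*R.from_euler('xyz',d['tcp_rot'])).magnitude()).round(4))
                                                                     ^^^^^^^^^^^^^^^^^^^^^^^^^^^^^^^^^^^^^^^^^^^^^^^^^^^^^^^^^^^^^^
AttributeError: 'float' object has no attribute 'round'
```

```bash
sed -i "s/((w.inv()\*R.from_euler('xyz',d\['tcp_rot'\])).magnitude()).round(4)/(w.inv()*R.from_euler('xyz',d['tcp_rot'])).magnitude()/" t.py; python3 t.py
```

```text
[276.8 565.3 493.4 324.6   0.8  57. ]
[-1.4 -0.5 -0. ] 3.1415926535897927
[-0.2 -1.3 -0.1] 3.141592653589793
[-0.3 -1.4 -0. ] 3.1415926535897927
[-0.5 -1.4  0. ] 3.141592653589793
[-0.3 -1.5 -0. ] 3.141592653589793
[-1.5 -0.1  0. ] 3.1415886320351145
[-1.4 -1.   0.1] 3.141592653589793
0 [0.58 0.76 2.37 3.52 1.28 1.57] 0.0
30 [0.12 0.79 2.33 2.52 1.31 1.73] 0.0
60 [-0.09  0.87  2.05  1.75  1.39  2.03] 0.0
90 [-0.09  1.01  1.7   1.31  1.69  2.27] 0.0
120 [0.01 1.17 1.33 1.07 2.08 2.37] 0.0
150 [0.16 1.32 1.01 0.85 2.46 2.31] 0.0
180 [0.32 1.38 0.84 0.36 2.69 1.87] 0.0605
210 [ 0.51  1.38  0.85 -0.51  2.67  1.02] 0.0
240 [ 0.67  1.26  1.08 -0.86  2.33  0.75] 0.0
270 [ 0.81  1.09  1.42 -1.05  1.92  0.75] 0.0
300 [ 0.89  0.91  1.76 -1.3   1.53  0.87] 0.0307
330 [0.86 0.79 2.14 4.41 1.26 1.22] 0.0
```

```bash
sed -i "s/^OFF=.*/OFF=np.pi\/2/" kin.py
cat > t2.py <<'E'
from kin import *
d=D[4]; q0=np.array(d['qpos']); W0=R.from_euler('xyz',d['tcp_rot'])
print((fk(q0,P)[1].inv()*W0).magnitude())
for deg in(40,60,75):
  a=np.radians(deg); z=np.cos(a)*X+np.sin(a)*Y; W=R.from_matrix(np.c_[N,np.cross(z,N),z])
  rv=(W0.inv()*W).as_rotvec(); th=np.linalg.norm(rv); print(deg,"rv6",(np.degrees(rv)/6).round(2),np.degrees(th).round(1), "euler",W.as_euler('xyz').round(3))
  for sgn,v in((1,rv),(-1,rv*(th-2*np.pi)/th)):
    q=q0; p0=fk(q0,P)[0]; p1=np.array([500,0,260.]); out=[];bad=0
    for t in np.linspace(0,1,31):
        qn,e=ik(p0+(p1-p0)*min(1,t*3),W0*R.from_rotvec(v*t),q); bad=max(bad,e); out.append(np.abs(qn-q).max()); q=qn
        if round(t*30)%6==0: print(sgn,q.round(2),round(e,3))
    print("maxstep",max(out))
E
python3 t2.py
```

```text
4.882853370223012e-16
40 rv6 [-0.91 13.04  4.21] 82.4 euler [-2.443 -1.292  0.195]
1 [-0.28  0.26  1.98 -0.    0.89  0.05] 0.0
1 [-0.29  0.15  1.98  0.32  0.99 -0.05] 0.0
1 [-0.34  0.09  2.02  0.64  1.03 -0.18] 0.0
1 [-0.49  0.14  2.11  0.96  1.1  -0.45] 0.0
1 [-0.61  0.25  2.19  1.24  1.22 -0.7 ] 0.0
1 [-0.69  0.41  2.27  1.45  1.39 -0.92] 0.0
maxstep 0.057556211450024666
-1 [-0.28  0.26  1.98 -0.    0.89  0.05] 0.0
-1 [ 0.34  0.47  1.83 -0.74  1.49  0.67] 0.0
-1 [ 0.57  0.84  1.85 -1.17  2.02  0.67] 0.0
-1 [ 0.43  1.16  1.87 -1.3   2.47  0.75] 0.423
-1 [ 0.34  1.31  2.03 -1.3   2.69  0.85] 1.023
-1 [ 0.43  1.63  2.66 -1.3   2.69  0.39] 1.317
maxstep 0.5047396040669008
60 rv6 [ 1.83 13.59  1.89] 83.1 euler [-2.094 -1.292  0.195]
1 [-0.28  0.26  1.98 -0.    0.89  0.05] 0.0
1 [-0.3   0.18  1.94  0.33  1.06 -0.1 ] 0.0
1 [-0.36  0.16  1.94  0.62  1.18 -0.24] 0.0
1 [-0.5   0.26  1.98  0.87  1.3  -0.48] 0.0
1 [-0.6   0.39  2.02  1.06  1.45 -0.67] 0.0
1 [-0.65  0.56  2.04  1.21  1.62 -0.82] 0.0
maxstep 0.06008773748750286
-1 [-0.28  0.26  1.98 -0.    0.89  0.05] 0.0
-1 [ 0.38  0.45  1.89 -
[... 192 characters left out ...]
69  0.58] 1.319
maxstep 0.5393791405723944
75 rv6 [ 3.88 13.81  0.1 ] 86.1 euler [-1.833 -1.292  0.195]
1 [-0.28  0.26  1.98 -0.    0.89  0.05] 0.0
1 [-0.3   0.21  1.91  0.32  1.11 -0.13] 0.0
1 [-0.36  0.22  1.88  0.6   1.29 -0.28] 0.0
1 [-0.48  0.34  1.89  0.8   1.44 -0.49] 0.0
1 [-0.56  0.5   1.88  0.96  1.62 -0.65] 0.0
1 [-0.59  0.66  1.88  1.08  1.8  -0.78] 0.0
maxstep 0.061036128802059365
-1 [-0.28  0.26  1.98 -0.    0.89  0.05] 0.0
-1 [ 0.4   0.43  1.93 -0.85  1.41  1.15] 0.0
-1 [ 0.54  0.91  1.81 -1.17  2.12  1.43] 0.0
-1 [ 0.28  1.22  1.76 -1.3   2.69  1.73] 0.196
-1 [ 0.29  1.24  1.83 -1.3   2.69  1.77] 1.107
-1 [ 0.33  1.3   2.   -1.3   2.69  1.5 ] 2.027
maxstep 0.25839805647883635
```

Call:
{"fn": "play_rows", "kwargs": {"rows": [{"dp":[0.4,-0.1,-0.4],"turn":[0,0,0],"fingers":1},{"dp":[0.7,-0.13,-0.6],"turn":[0,0,0],"fingers":1},{"dp":[0.7,-0.13,-0.6],"turn":[0,0,0],"fingers":1},{"dp":[0.7,-0.13,-0.6],"turn":[0,0,0],"fingers":1},{"dp":[0.7,-0.13,-0.6],"turn":[0,0,0],"fingers":1}], "force": 80}}

```text
clock: 5.02
eef_pos: [499.1, -6.1, 258.6]
tcp_rot: [3.133, 0.001, 1.247]
contact_force: [1.7, -0.3, -4.6]
opening: 0.502
grasp_force: 83.0
```

Call:
{"fn": "play_rows", "kwargs": {"rows": [{"dp":[0,0,0],"turn":[0.13,0.97,0.135],"fingers":1},{"dp":[0,0,0],"turn":[0.13,0.97,0.135],"fingers":1},{"dp":[0,0,0],"turn":[0.13,0.97,0.135],"fingers":1},{"dp":[0,0,0],"turn":[0.13,0.97,0.135],"fingers":1},{"dp":[0,0,0],"turn":[0.13,0.97,0.135],"fingers":1}]}}

```text
clock: 5.43
eef_pos: [500.0, -7.3, 258.5]
tcp_rot: [-3.06, -0.509, 1.156]
contact_force: [-0.4, -0.3, -5.7]
opening: 0.506
grasp_force: 83.3
```

Call:
{"fn": "play_rows", "kwargs": {"rows": [{"dp":[0,0,0],"turn":[0.13,0.97,0.135],"fingers":1},{"dp":[0,0,0],"turn":[0.13,0.97,0.135],"fingers":1},{"dp":[0,0,0],"turn":[0.13,0.97,0.135],"fingers":1},{"dp":[0,0,0],"turn":[0.13,0.97,0.135],"fingers":1},{"dp":[0,0,0],"turn":[0.13,0.97,0.135],"fingers":1}]}}

```text
clock: 5.85
eef_pos: [499.9, -8.2, 258.0]
tcp_rot: [-2.827, -0.994, 0.924]
contact_force: [-0.0, 0.8, -5.6]
opening: 0.508
grasp_force: 83.4
```

Call:
{"fn": "play_rows", "kwargs": {"rows": [{"dp":[0,0,0],"turn":[0.13,0.97,0.135],"fingers":1},{"dp":[0,0,0],"turn":[0.13,0.97,0.135],"fingers":1},{"dp":[0,0,0],"turn":[0.13,0.97,0.135],"fingers":1},{"dp":[0,0,0],"turn":[0.13,0.97,0.135],"fingers":1},{"dp":[0,0,0],"turn":[0,0,0],"fingers":1}]}}

```text
clock: 6.27
eef_pos: [498.8, -7.3, 254.6]
tcp_rot: [-2.07, -1.285, 0.169]
contact_force: [-0.6, 0.7, -5.8]
opening: 0.505
grasp_force: 83.9
```

```bash
python3 log.py; python3 -c "
from h import *
f=grab('scene');a=f['pixels'][:,:,::-1];g=grab('top')['pixels'][:,:,::-1]
cv2.imwrite('pics/s4raw.png',a);cv2.imwrite('pics/t4raw.png',g)
cv2.imwrite('pics/s4.png',np.vstack([cv2.resize(a[20:300,200:480],(600,600))[:300*2:1][:420],cv2.resize(g[180:270,200:500],(600,180))]))"
```

```text
6.2667 0.5045740754249433 83.85034114122391 {'qpos': [-0.700436112795513, 0.606672368837667, 2.024388135691127, 1.1665338125678641, 1.6360566023780285, -0.8481754064767459], 'eef_pos': [498.8222415485636, -7.339214297458853, 254.63910559589726], 'tcp_rot': [-2.0704841911432457, -1.2854084697519015, 0.16947240159265808], 'wrist_torque': [-1.308283145164224, 0.4014456142637668, 0.014709813823506005], 'contact_force': [-0.6134689841598587, 0.7378934624065395, -5.802773743565776]}
```

View pics/s4.png

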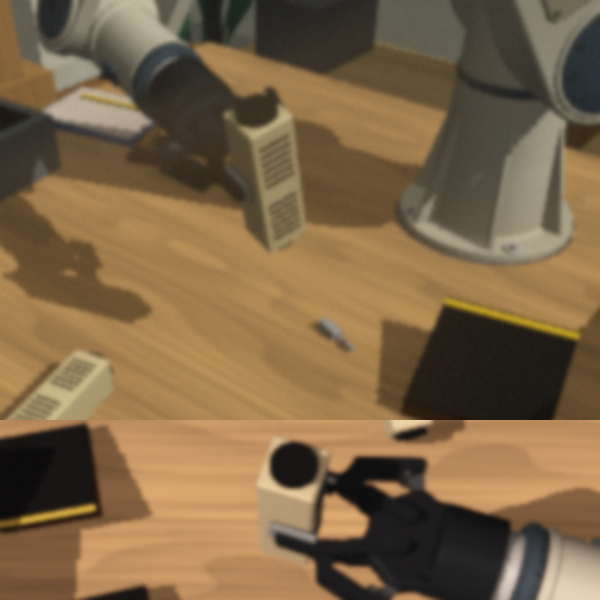

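```bash
cat > axis.py <<'E'
from kin import *
import sys
# edge boxes: view, rows, side
def edge(f,rows,side,xr):
    hsv=cv2.cvtColor(f["pixels"],cv2.COLOR_RGB2GRAY).astype(float); pts=[]
    for v in range(*rows):
        g=np.diff(cv2.GaussianBlur(hsv,(3,3),0)[v,xr[0]:xr[1]]); g=-g if side=='R' else g
        k=int(g.argmax()); 
        if 0<k<len(g)-1:
            a,b,c=g[k-1:k+2]; k=k+.5*(a-c)/(a-2*b+c)
        pts.append((xr[0]+k+.5,v))
    p=np.array(pts); co=np.polyfit(p[:,1],p[:,0],1); r_=p[:,0]-np.polyval(co,p[:,1]); ok=abs(r_)<1; co=np.polyfit(p[ok,1],p[ok,0],1)
    print("edge",co.round(3),ok.sum(),len(p),abs(p[ok,0]-np.polyval(co,p[ok,1])).mean().round(2))
    u=[(np.polyval(co,rows[0]),rows[0]),(np.polyval(co,rows[1]),rows[1])]
    w=ray(f,u,0)-np.array(f["pose"])[:3,3]; n=np.cross(w[0],w[1]); return n/np.linalg.norm(n)
E
python3 - <<'E'
from axis import *
from rig import r
s=r.sense(); W=R.from_euler('xyz',s['tcp_rot']); g=s['eef_pos']-18.7*W.apply([0,0,1])
f=grab("scene"); t=grab("top")
n1=edge(f,(76,126),'R',(328,350)); n2=edge(t,(210,235),'L',(322,340))
a=np.cross(n1,n2); a/=np.linalg.norm(a); a*=np.sign(a[2])
print("axis in tool frame",W.inv().apply(a).round(3),"tool x",W.apply([1,0,0]).round(3))
for nm,h in(("scene",f),("top",t)):
    Pm=np.linalg.inv(h["pose"])
    for q in [(sx*69,sy*22,sz*22) for sx in(1,-1) for sy in(1,-1) for sz in(1,-1)]+[(75,0,0),(-75,0,0)]:
        c=(Pm@np.r_[g+W.apply(q),1])[:3]; print(nm,q,(h["fx"]*c[0]/c[2]+h["cx"]).round(1),(h["fy"]*c[1]/c[2]+h["cy"]).round(1))
E
```

```text
edge [1.13000e-01 3.28035e+02] 48 50 0.09Traceback (most recent call last):
  File "<stdin>", line 5, in <module>
  File "axis.py", line 12, in edge
    p=np.array(pts); co=np.polyfit(p[:,1],p[:,0],1); r_=p[:,0]-np.polyval(co,p[:,1]); ok=abs(r_)<1; co=np.polyfit(p[ok,1],p[ok,0],1)
                                                                                                       ~~~~~~~~~~^^^^^^^^^^^^^^^^^^^
    raise TypeError("expected non-empty vector for x")
TypeError: expected non-empty vector for x
```

```bash
sed -i 's/hsv=cv2.cvtColor(f\["pixels"\],cv2.COLOR_RGB2GRAY).astype(float)/hsv=f["pixels"][:,:,2].astype(float)/' axis.py
cat > t3.py <<'E'
from axis import *
from rig import r
s=r.sense(); W=R.from_euler('xyz',s['tcp_rot']); g=s['eef_pos']-18.7*W.apply([0,0,1])
f=grab("scene"); t=grab("top")
n1=edge(f,(76,126),'R',(328,350)); n2=edge(t,(212,240),'L',(320,340))
a=np.cross(n1,n2); a/=np.linalg.norm(a); a*=np.sign(a[2])
print("axis in tool frame",W.inv().apply(a).round(3),"tool x",W.apply([1,0,0]).round(3))
print("err n1 about tool axes",W.inv().apply(n1).round(3),W.inv().apply(n2).round(3))
for nm,h in(("scene",f),("top",t)):
    Pm=np.linalg.inv(h["pose"])
    for q in [(sx*69,sy*22,sz*22) for sx in(1,-1) for sy in(1,-1) for sz in(1,-1)]+[(75,0,0),(-75,0,0)]:
        c=(Pm@np.r_[g+W.apply(q),1])[:3]; print(nm,q,(h["fx"]*c[0]/c[2]+h["cx"]).round(1),(h["fy"]*c[1]/c[2]+h["cy"]).round(1))
E
python3 t3.py
```

```text
edge [1.04000e-01 3.29001e+02] 50 50 0.09
edge [4.6000e-02 3.1803e+02] 9 28 0.06
axis in tool frame [ 1.     0.001 -0.017] tool x [0.27  0.059 0.961]
err n1 about tool axes [-0.01  0.86 -0.51] [ 0.016 -0.369  0.929]
scene (69, 22, 22) 312.7 80.0
scene (69, 22, -22) 299.6 67.7
scene (69, -22, 22) 333.8 68.9
scene (69, -22, -22) 320.1 57.1
scene (-69, 22, 22) 321.6 135.3
scene (-69, 22, -22) 310.2 123.2
scene (-69, -22, 22) 339.3 125.1
scene (-69, -22, -22) 327.6 113.5
scene (75, 0, 0) 316.1 65.4
scene (-75, 0, 0) 324.9 126.2
top (69, 22, 22) 340.2 186.5
top (69, 22, -22) 369.4 194.9
top (69, -22, 22) 330.3 212.7
top (69, -22, -22) 360.2 221.7
top (-69, 22, 22) 340.7 223.3
top (-69, 22, -22) 364.7 230.7
top (-69, -22, 22) 332.7 245.7
top (-69, -22, -22) 357.1 253.5
top (75, 0, 0) 350.1 201.9
top (-75, 0, 0) 348.7 239.4
```

Picture: the column is upright in the grip, light end up. The foot disc is at top px (347,202), and the edge fit gives about 1° of tip towards the ballast. The column sits about 6 mm further out than the grasp point. I'll work out the approach next.

```bash
cat > go.py <<'E'
from kin import *
from rig import r
import sys
hh=float(sys.argv[1]); tip=float(sys.argv[2]); ox=float(sys.argv[3]) if len(sys.argv)>3 else 0; oy=float(sys.argv[4]) if len(sys.argv)>4 else 0
s=r.sense(); q=s['qpos']; W=R.from_euler('xyz',s['tcp_rot']); p=s['eef_pos']
a=np.radians(60); z=np.cos(a)*X+np.sin(a)*Y; Wd=R.from_matrix(np.c_[N,np.cross(z,N),z])*R.from_euler('y',-tip)
M=np.array([0,0,-12.5]); tgt=C0+(75+hh)*N+ox*X+oy*Y-Wd.apply(M)
print("turn6",(np.degrees((W.inv()*Wd).as_rotvec())/6).round(3),"dp40 (tool now)",(W.inv().apply(tgt-p)/40).round(3),"world",(tgt-p).round(1))
c=p+W.apply(M)-C0; print("col now in plinth",np.round([c@X,c@Y,c@N],1),"axis err",(W.apply([1,0,-tip])@np.c_[X,Y,N]).round(3))
for t in np.linspace(0,1,6): q,e=ik(p+(tgt-p)*t,W*R.from_rotvec((W.inv()*Wd).as_rotvec()*t),q); print(q.round(2),round(e,3))
E
python3 go.py 45 .02
```

```text
turn6 [ 0.014 -0.15   0.036] dp40 (tool now) [-1.713  0.541  7.298] world [  90.   263.9 -112.5]
col now in plinth [-165.1 -241.4  189.5] axis err [-0.011 -0.012  1.   ]
[-0.7   0.59  2.02  1.17  1.63 -0.85] 0.0
[-0.59  0.62  2.06  1.26  1.56 -0.89] 0.0
[-0.48  0.66  2.08  1.36  1.5  -0.93] 0.0
[-0.37  0.7   2.09  1.46  1.45 -0.97] 0.0
[-0.25  0.75  2.08  1.58  1.41 -1.01] 0.0
[-0.14  0.8   2.05  1.69  1.37 -1.03] 0.0
```

Call:
{"fn": "play_rows", "kwargs": {"rows": [{"dp":[0,0,0.5],"turn":[0,-0.15,0],"fingers":1},{"dp":[-0.1,0.05,0.85],"turn":[0,0,0],"fingers":1},{"dp":[-0.1,0.05,0.85],"turn":[0,0,0],"fingers":1},{"dp":[-0.1,0.05,0.85],"turn":[0,0,0],"fingers":1},{"dp":[-0.2,0.05,0.85],"turn":[0,0,0],"fingers":1}]}}

```text
clock: 6.98
eef_pos: [549.6, 136.9, 215.6]
tcp_rot: [-2.16, -1.287, 0.262]
contact_force: [1.2, 0.4, -3.8]
opening: 0.507
grasp_force: 83.8
```

Call:
{"fn": "play_rows", "kwargs": {"rows": [{"dp":[-0.2,0.05,0.85],"turn":[0,0,0],"fingers":1},{"dp":[-0.2,0.1,0.85],"turn":[0,0,0],"fingers":1},{"dp":[-0.3,0.1,0.85],"turn":[0,0,0],"fingers":1},{"dp":[-0.3,0.1,0.7],"turn":[0,0,0],"fingers":1},{"dp":[-0.2,0,0.15],"turn":[0,0,0],"fingers":1}]}}

```text
clock: 7.4
eef_pos: [589.4, 259.4, 143.7]
tcp_rot: [-2.156, -1.285, 0.261]
contact_force: [-0.1, 0.6, -4.7]
opening: 0.506
grasp_force: 85.5
```

Call:
{"fn": "play_rows", "kwargs": {"rows": [{"dp":[0,0,0],"turn":[0,0,0],"fingers":1},{"dp":[0,0,0],"turn":[0,0,0],"fingers":1}]}}

```text
clock: 7.57
eef_pos: [588.7, 256.1, 144.7]
tcp_rot: [-2.148, -1.284, 0.252]
contact_force: [-0.2, 0.2, -4.5]
opening: 0.508
grasp_force: 85.5
```

```bash
python3 go.py 3 .02; python3 log.py; python3 -c "
from h import *
a=grab('scene')['pixels'][:,:,::-1];g=grab('top')['pixels'][:,:,::-1]
cv2.imwrite('pics/s5.png',np.hstack([cv2.resize(a[130:310,330:480],(450,540)),cv2.resize(g[150:270,160:237],(346,540))]))"
```

```text
turn6 [-0.001 -0.026  0.018] dp40 (tool now) [-0.974  0.012  0.032] world [ -9.9  -1.7 -37.7]
col now in plinth [ -0.8  -0.3 116.9] axis err [-0.003 -0.001  1.   ]
[-0.14  0.8   2.06  1.69  1.38 -1.04] 0.0
[-0.14  0.82  2.06  1.69  1.38 -1.06] 0.0
[-0.14  0.83  2.06  1.69  1.38 -1.08] 0.0
[-0.14  0.85  2.06  1.69  1.38 -1.09] 0.0
[-0.14  0.86  2.06  1.7   1.38 -1.11] 0.0
[-0.14  0.88  2.06  1.7   1.38 -1.12] 0.0
7.5667 0.5079938117089466 85.53574919700623 {'qpos': [-0.13921538996894187, 0.8031610159724362, 2.054818567647413, 1.688369536142578, 1.3752005086220618, -1.043525493604463], 'eef_pos': [588.6676990277708, 256.1355250735472, 144.67710832109242], 'tcp_rot': [-2.1483249215518043, -1.2840989565419947, 0.2517773468789879], 'wrist_torque': [-1.1270061881182651, 0.3302321513817874, 0.04595720260190435], 'contact_force': [-0.16836077002731423, 0.20221345495798015, -4.462834937120808]}
```

View pics/s5.png

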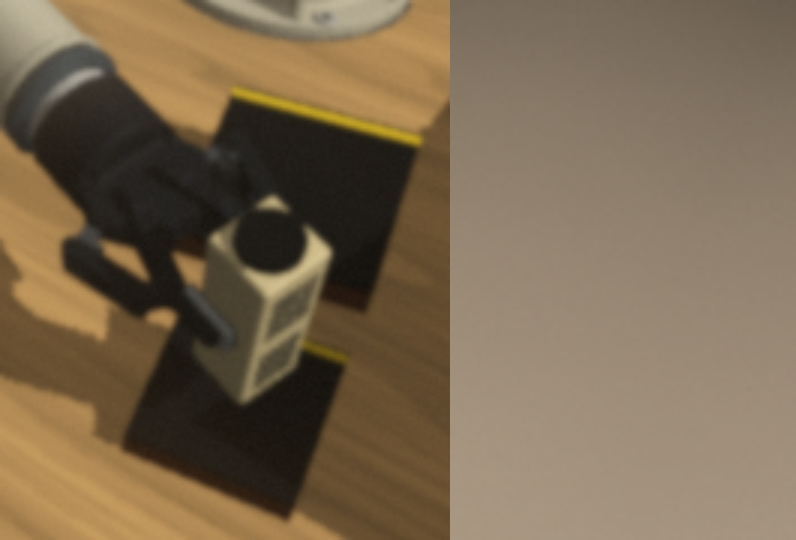

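The picture shows the column hovering over the small plinth, with the upper foot at scene px (420,209). The arm blocks the top view. Lower most of the way and cross-check the position.

Call:
{"fn": "play_rows", "kwargs": {"rows": [{"dp":[-0.3,0,0],"turn":[0,0,0],"fingers":1},{"dp":[-0.3,0,0.02],"turn":[0,0,0],"fingers":1},{"dp":[-0.15,0,0],"turn":[0,0,0],"fingers":1},{"dp":[0,0,0],"turn":[0,0,0],"fingers":1}]}}

```text
clock: 8.0
eef_pos: [580.6, 253.5, 114.0]
tcp_rot: [-2.146, -1.282, 0.247]
contact_force: [0.6, -1.2, -4.9]
opening: 0.502
grasp_force: 85.5
```

```bash
python3 go.py 0 .02|head -2; python3 log.py | cut -c1-60
python3 - <<'E'
from axis import *
from rig import r
s=r.sense(); W=R.from_euler('xyz',s['tcp_rot']); M=s['eef_pos']+W.apply([0,0,-12.5]); h=grab("scene")
Pm=np.linalg.inv(h["pose"])
def pr(x): c=(Pm@np.r_[x,1])[:3]; return np.round([h["fx"]*c[0]/c[2]+h["cx"],h["fy"]*c[1]/c[2]+h["cy"]],1)
print("pred disc",pr(M+W.apply([75,0,-1.5])))
pr8={(a,b,c):pr(M+W.apply([a*69,b*22,c*22])) for a in(1,-1) for b in(1,-1) for c in(1,-1)}
for k,v in pr8.items(): print(k,v)
g=h["pixels"].max(2); m=np.zeros((400,640),np.uint8); m[195:235,400:440]=(g[195:235,400:440]<60); c=big(m); mo=cv2.moments(c); print("disc",mo['m10']/mo['m00'],mo['m01']/mo['m00'],cv2.fitEllipse(c))
im=cv2.resize(h["pixels"][170:300,360:470,::-1],None,fx=5,fy=4.6); cv2.imwrite("pics/s6.png",im[:598])
E
```

```text
turn6 [ 0.021 -0.025 -0.008] dp40 (tool now) [-0.252 -0.006  0.037] world [-2.6  0.8 -9.8]
col now in plinth [-0.5 -1.2 85.1] axis err [-0.001 -0.003  1.   ]
8.0 0.5021880553442675 85.52438288927078 {'qpos': [-0.146567
pred disc [415.  218.6]
(1, 1, 1) [413.7 238.9]
(1, 1, -1) [395.  218.6]
(1, -1, 1) [435.9 223.8]
(1, -1, -1) [416.6 204.4]
(-1, 1, 1) [405.7 271.9]
(-1, 1, -1) [390.4 254. ]
(-1, -1, 1) [424.2 258.9]
(-1, -1, -1) [408.5 241.6]
disc 419.67623386484433 209.78132118451026 ((420.4604797363281, 210.16671752929688), (37.96571731567383, 43.325679779052734), 112.49654388427734)
```

View pics/s6.png

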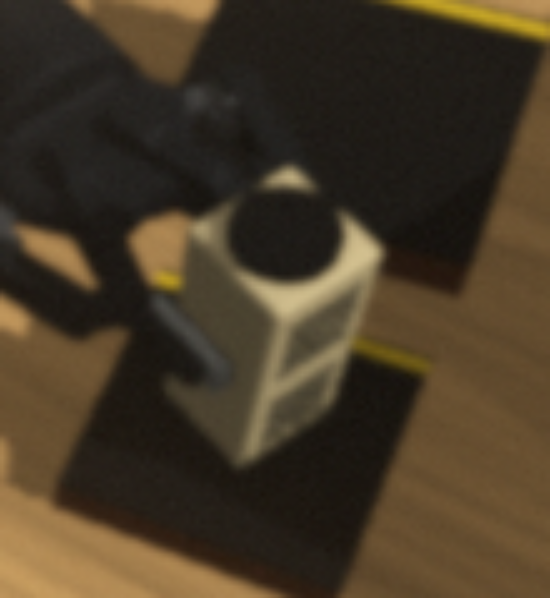

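Corners match the prediction within 2 px: measured (415,239), (437,225) and (408,271). Now lower gently until contact.

Call:
{"fn": "play_rows", "kwargs": {"rows": [{"dp":[-0.07,0,0.02],"turn":[0,0,0],"fingers":1},{"dp":[-0.05,0,0.01],"turn":[0,0,0],"fingers":1},{"dp":[-0.03,0,0],"turn":[0,0,0],"fingers":1},{"dp":[0,0,0],"turn":[0,0,0],"fingers":1}]}}

```text
clock: 8.38
eef_pos: [579.6, 255.1, 109.0]
tcp_rot: [-2.147, -1.284, 0.249]
contact_force: [-0.1, -0.2, -4.8]
opening: 0.507
grasp_force: 85.5
```

Call:
{"fn": "play_rows", "kwargs": {"rows": [{"dp":[-0.03,0,0],"turn":[0,0,0],"fingers":1},{"dp":[0,0,0],"turn":[0,0,0],"fingers":1}]}}

```text
clock: 8.55
eef_pos: [579.3, 255.0, 107.9]
tcp_rot: [-2.147, -1.284, 0.249]
contact_force: [-0.1, 0.2, -4.3]
opening: 0.504
grasp_force: 85.5
```

Call:
{"fn": "play_rows", "kwargs": {"rows": [{"dp":[-0.03,0,0],"turn":[0,0,0],"fingers":1},{"dp":[0,0,0],"turn":[0,0,0],"fingers":1}]}}

```text
clock: 8.72
eef_pos: [578.9, 254.9, 106.7]
tcp_rot: [-2.147, -1.284, 0.249]
contact_force: [0.3, -0.4, -3.6]
opening: 0.503
grasp_force: 85.5
```

```bash
python3 go.py 0 .02|head -2
```

```text
turn6 [ 0.011 -0.029  0.009] dp40 (tool now) [-0.069 -0.001 -0.011] world [-0.9 -0.6 -2.6]
col now in plinth [ 0.3  0.4 77.7] axis err [-0.002 -0.002  1.   ]
```

Call:
{"fn": "play_rows", "kwargs": {"rows": [{"dp":[-0.025,0,0],"turn":[0,0,0],"fingers":1},{"dp":[0,0,0],"turn":[0,0,0],"fingers":1}]}}

```text
clock: 8.88
eef_pos: [578.7, 254.8, 105.7]
tcp_rot: [-2.147, -1.283, 0.249]
contact_force: [-0.3, -0.2, -4.5]
opening: 0.504
grasp_force: 85.5
```

Call:
{"fn": "play_rows", "kwargs": {"rows": [{"dp":[-0.025,0,0],"turn":[0,0,0],"fingers":1},{"dp":[0,0,0],"turn":[0,0,0],"fingers":1}]}}

```text
clock: 9.05
eef_pos: [578.6, 254.7, 105.1]
tcp_rot: [-2.145, -1.284, 0.247]
contact_force: [0.2, 0.5, -2.4]
opening: 0.5
grasp_force: 85.5
```

Call:
{"fn": "play_rows", "kwargs": {"rows": [{"dp":[-0.02,0,0],"turn":[0,0,0],"fingers":1},{"dp":[0,0,0],"turn":[0,0,0],"fingers":1}]}}

```text
clock: 9.22
eef_pos: [578.6, 254.6, 105.1]
tcp_rot: [-2.141, -1.285, 0.243]
contact_force: [0.1, -1.9, 4.0]
opening: 0.5
grasp_force: 86.0
```

Call:
{"fn": "play_rows", "kwargs": {"rows": [{"dp":[0,0,0],"turn":[0,0,0],"fingers":1},{"dp":[0,0,0],"turn":[0,0,0],"fingers":1},{"dp":[0,0,0],"turn":[0,0,0],"fingers":1},{"dp":[0,0,0],"turn":[0,0,0],"fingers":1}], "force": 20}}

```text
clock: 9.55
eef_pos: [578.6, 254.6, 105.1]
tcp_rot: [-2.142, -1.285, 0.244]
contact_force: [-0.3, -0.9, 6.0]
opening: 0.505
grasp_force: 86.0
```

Call:
{"fn": "play_rows", "kwargs": {"rows": [{"dp":[0,0,0],"turn":[0,0,0],"fingers":0.48},{"dp":[0,0,0],"turn":[0,0,0],"fingers":0.46},{"dp":[0,0,0],"turn":[0,0,0],"fingers":0.42},{"dp":[0,0,0],"turn":[0,0,0],"fingers":0.38},{"dp":[0,0,0],"turn":[0,0,0],"fingers":0.34}]}}

```text
clock: 9.97
eef_pos: [578.1, 254.7, 103.9]
tcp_rot: [-2.147, -1.283, 0.249]
contact_force: [-0.8, -0.3, 0.5]
opening: 0.66
grasp_force: 0.0
```

Call:
{"fn": "play_rows", "kwargs": {"rows": [{"dp":[0,0,0],"turn":[0,0,0],"fingers":0.25},{"dp":[0,0,0],"turn":[0,0,0],"fingers":0.15},{"dp":[0,0,0],"turn":[0,0,0],"fingers":0.1},{"dp":[0,0,0],"turn":[0,0,0],"fingers":0.1}]}}

```text
clock: 10.3
eef_pos: [578.3, 254.6, 104.1]
tcp_rot: [-2.147, -1.284, 0.249]
contact_force: [-1.0, -0.4, -1.1]
opening: 0.9
grasp_force: 0.0
```

```bash
python3 go.py 0 .02|head -2
python3 - <<'E'
from h import *
h=grab("scene"); im=cv2.resize(h["pixels"][170:300,360:470,::-1],None,fx=5,fy=4.6); cv2.imwrite("pics/s7.png",im[:598])
E
```

```text
turn6 [ 0.012 -0.03   0.009] dp40 (tool now) [-0.001 -0.003 -0.01 ] world [-0.2 -0.3  0. ]
col now in plinth [ 0.3  0.3 75. ] axis err [-0.002 -0.002  1.   ]
```

View pics/s7.png

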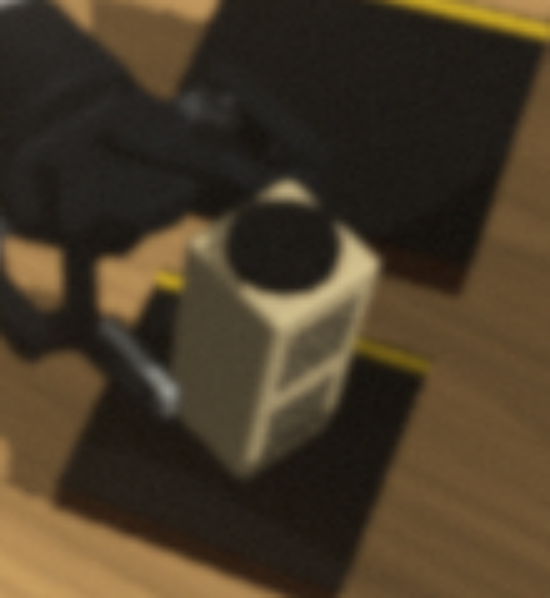

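The column stands free on the small plinth, with its disc at crop (283,247) and the fingers clear of it. Back straight out along −tool z.

Call:
{"fn": "play_rows", "kwargs": {"rows": [{"dp":[0,0,-0.3],"turn":[0,0,0],"fingers":0.05},{"dp":[0,0,-0.6],"turn":[0,0,0],"fingers":0},{"dp":[0,0,-0.8],"turn":[0,0,0],"fingers":0},{"dp":[0,0,-0.8],"turn":[0,0,0],"fingers":0},{"dp":[0,0,-0.8],"turn":[0,0,0],"fingers":0}]}}

```text
clock: 10.77
eef_pos: [537.6, 128.9, 124.7]
tcp_rot: [-2.146, -1.283, 0.249]
contact_force: [0.1, -0.3, -0.1]
opening: 0.998
grasp_force: 0.0
```

Call:
{"fn": "play_rows", "kwargs": {"rows": [{"dp":[0.3,0,-0.5],"turn":[0,0,0],"fingers":0},{"dp":[0.5,0,0],"turn":[0,0,0],"fingers":0},{"dp":[0,0,0],"turn":[0,0,0],"fingers":0},{"dp":[0,0,0],"turn":[0,0,0],"fingers":0},{"dp":[0,0,0],"turn":[0,0,0],"fingers":0}]}}

```text
clock: 11.18
eef_pos: [541.1, 113.7, 158.0]
tcp_rot: [-2.148, -1.283, 0.25]
contact_force: [0.5, -0.3, -0.4]
opening: 0.999
grasp_force: 0.0
```

Run:
```python
from kin import *
h=grab("scene"); im=cv2.resize(h["pixels"][170:300,360:470,::-1],None,fx=5,fy=4.6)
Pm=np.linalg.inv(h["pose"])
def pr(x): c=(Pm@np.r_[x,1])[:3]; return np.array([h["fx"]*c[0]/c[2]+h["cx"]-360,h["fy"]*c[1]/c[2]+h["cy"]-170])*[5,4.6]
print("ideal disc",pr(C0+150*N),"bottom",pr(C0))
cv2.imwrite("pics/s8.png",im[:598])
```

```text
ideal disc [275.57383824 240.98962975] bottom [237.00526705 417.80933811]
```

View pics/s8.png

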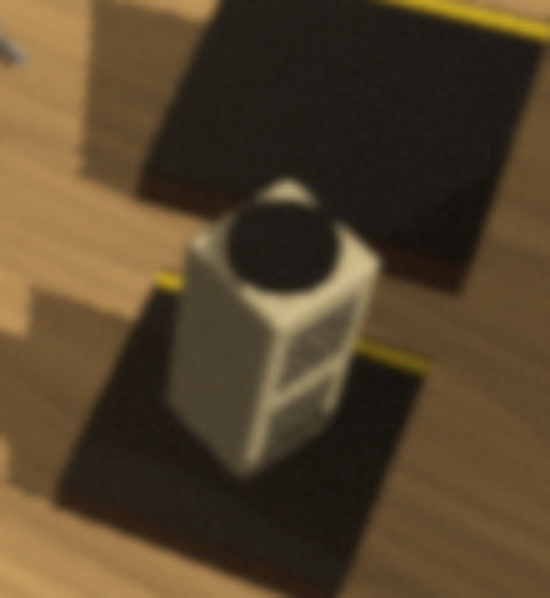

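The column stands still and square. Its disc is at crop (283,247) against an ideal (276,241), so it is about 2–3 mm off centre, and the robot is clear. Handing in.

```bash
python3 -c "
from rig import r
print(r.sign_off())"
```

```text
the job is handed in; nothing more can be done
None
```

The column stands heavy end down and square on the smaller plinth, about 2–3 mm off centre by the camera, with the gripper clear; I handed the job in at about 11 s of the 61 s, but sign-off returned no verdict.

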